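# Locate a bracket against two dowels and an end stop, then cam it tight

## Task

Take the aluminium bracket out of the black tray by its upright web and lay it flat on the black fixture plate, between the two steel dowels and the open cam. By feel, push its long edge up against both dowels and slide it along them until its end bears on the tip of the end-stop rod; the rod is set anew for each job, so its place is not known beforehand, and it is only clamped finger-tight, so lean on it with a few newtons and no harder. Then leave the bracket there and swing the red-knobbed cam lever fully over, so that the cam holds the bracket tight against both dowels and still up to the rod; leave the other things on the desk alone.

Things in the scene. Friction and masses are not known exactly. Their poses are not given: they have to be found in the camera images.
- bracket: Loose T-shaped aluminium bracket, about 0.3 kg: flat foot 120 x 64 x 10 mm with an upright web (70 mm long, 12 mm thick, top 45 mm above the underside) along its middle, to be gripped from above. Starts lying in the tray. Origin: centre of its underside; x along the 120 mm length and the web, z up. The same either way round.
- fixture: Black fixture plate 215 x 155 mm, immovable, top face 18 mm up, with two steel wear strips on it whose tops are 21 mm up: the bracket rests on these. Origin on the desk: with the bracket's long edge against both dowels and its length along the fixture's x, the bracket's centre is at y = 0. x points to the end stop, y to the dowels, z up; cam on the -y side.
- dowel_near: Fixed upright steel dowel, 10 mm diameter, top 35 mm above the desk; origin: centre of its foot, at x = -27.5, y = 37 mm in the fixture's frame. The bracket's long edge must bear on it. More than 25 N on it marks the bracket.
- dowel_far: Second such dowel, at x = 27.5, y = 37 mm in the fixture's frame. Same force limit.
- end_stop: Fixed aluminium block, 24 x 44 x 26 mm; origin under its centre, at x = 105, y = 0, z = 18 mm in the fixture's frame. It clamps the steel stop rod: 10 mm thick, level along x at y = 0, axis 26 mm above the desk. The rod's tip, which the bracket's end must meet, is anywhere from x = 38 to 82 mm and not measured: find it by feel. Pushing with over 12 N would shift it.
- cam_lever (a joint): Cam lever angle, rad: starts at 0 to 0.3 (open), 2.0 is fully over at its end stop (the cam is past dead centre at 1.91 and stays). It turns about the vertical pivot, clockwise from above as it closes. Friction about 0.08 Nm, no spring. Open, the cam's nearest point is at y = -41 to -39 mm in the fixture's frame (the seated bracket's edge at -32); closed, it squeezes about half a mm.
- lever_knob (a point): Middle of the upright red knob on the lever, 18 mm diameter, from 40 to 74 mm above the desk (this point at 60 mm); the flat lever arm is just below it, its top at 40.5 mm. 75 mm from the pivot axis. At 0 the lever points 35 deg from the fixture's x towards -y, at 2.0 it points 150 deg that way. It can be led round by the knob with the fingers about it.
- lever_pivot (a point): Point on the lever's vertical pivot axis, 60 mm above the desk, at x = -3, y = -56.5 mm in the fixture's frame.
- esd_tray: Black open tray 148 x 208 x 30 mm, immovable; floor 7 mm up. Origin: centre of its underside on the desk; y along its 208 mm length. The bracket lies in it.
- loupe: Black eye loupe, 40 mm wide and 32 mm high, loose; origin under its centre. To be left alone.
- tub_screws: Blue open tub, 58 mm wide and 31 mm high, loose; origin under its centre. To be left alone.
- calipers: Digital calipers, 200 x 71 x 14 mm, lying loose; origin under its middle. To be left alone.
- marker: Blue marker pen, 128 x 14 x 12 mm, lying loose; origin under its middle. To be left alone.
Things that resemble listed ones, but are neither listed nor needed, are in the scene too. Of the things that look like the bracket, the larger one is meant.

How it is judged (in metres and radians):
On the way:
1. with the cam lever still open (below 0.6 rad) the bracket lies flat on the fixture, within 2 mm of both dowels, and its end is pressed on the stop rod with more than 2 N (contact force between bracket and stop_rod above 2 N and value of joint cam_lever below 0.6 rad and angle between bracket's own z axis and vertical below 0.05 rad and z of bracket in the frame of fixture between 0.017 and 0.024 m and y of bracket in the frame of fixture above -0.002 m and angle between the x axis of bracket and the x axis of fixture, either way round below 0.03 rad), for 0.1 s.
At the end, for the whole second after the job is handed in: The cam lever is fully over (beyond 1.85 rad); the bracket lies flat (within 0.05 rad) on the wear strips, pressed on each of the two dowels with more than 1 N, its length within 0.03 rad of the fixture's x, its end within 1.5 mm of the tip of the stop rod, at rest and let go (value of joint cam_lever above 1.85 rad and contact force between bracket and dowel_near above 1 N and contact force between bracket and dowel_far above 1 N and (x of stop_rod in the frame of bracket between 0.055 and 0.0615 m or x of stop_rod in the frame of bracket between -0.0615 and -0.055 m) and linear speed of bracket below 0.01 m/s and angle between bracket's own z axis and vertical below 0.05 rad and z of bracket in the frame of fixture between 0.017 and 0.024 m and y of bracket in the frame of fixture above -0.002 m and angle between the x axis of bracket and the x axis of fixture, either way round below 0.03 rad); the robot touches nothing.
It fails at once if the bracket is pressed on the stop rod with more than 12 N before the lever is swung (below 0.6 rad), or on the rod or a dowel with more than 25 N at any time ((contact force between bracket and stop_rod above 12 N and value of joint cam_lever below 0.6 rad) or contact force between bracket and stop_rod above 25 N or contact force between bracket and dowel_near above 25 N or contact force between bracket and dowel_far above 25 N).
It fails at once if the loupe, the blue tub, the calipers or the marker pen is moved by more than 20 mm (distance of any of loupe, tub_screws, calipers, marker from where it was at the start of the episode above 0.02 m).
It also fails if it takes over 72 s, if anything falls off the work surface, if the arm or the gripper's body presses on something with over 40 N, if the wrist force passes 120 N, or if a joint passes its speed limit or range.

## Robot

A 7-joint arm with a two-finger parallel gripper is mounted at the origin on a cart in front of the work surface, level with it; the furniture and walls round the work are solid. World frame = base frame: x ahead of the robot, y to its left, z up, the work surface at z = 0. Lengths are in mm, angles in rad, forces in N, time in s.
With the tool pointing down it reaches from about 400 to 900 mm from the base axis. Payload 5.6 kg.
Tool frame: the origin (TCP) lies on the centre line of the jaws, within the pads' length; the fingertips stand 14 mm ahead of it and the grasp point (between the pads) lies 5 mm behind it; z points along the fingers, y is the line along which they close (so a half turn about z gives the same grasp; the last joint's range is limited). The gripper opens to 92 mm and grips with 3 to 60 N. Pads are 20 mm wide; open, the fingers measure 128 mm over their backs; the gripper's body (75 mm by 189 mm) begins 69 mm behind the grasp point.
Start: joints at [-1.371, 0.468, -0.012, 1.603, 0.006, 1.071, -0.056], TCP at [156.315, 630.931, 228.592] pointing down, gripper open.
Joint ranges: [-2.53, 2.53], [-0.31, 2.02], [-1.57, 1.55], [0.28, 2.44], [-1.29, 4.43], [0.15, 1.84], [-2.92, 2.92]. Speed limits (rad/s): [2.57, 2.57, 3.14, 3.14, 3.14, 3.14, 3.14].

## Interface

Orientations are given as a unit quaternion [w, x, y, z].
In Python, from rig import arm, viewer gives the robot as it stands.
- The arm moves only by the shell command python3 -m pendant 'ROWS'. ROWS is JSON, a list of rows, each a list of 7 numbers: the shift along the world's x, y, z in cm, then the turn, a rotation vector about the world's x, y, z in rad, then the opening, from 0 (shut) to 1 (fully open). In form: [[dx, dy, dz, ax, ay, az, claw], ...]. A call has 1 to 12 rows; each row is the pose to reach, as a shift and turn from the pose commanded when the call began; what a row does not reach only later rows make up. A row lasts 1/8 s, in which the tool goes at most 62.5 mm and 10.7 degrees, less where a joint would pass 70% of its speed; a pose out of reach is approached as far as the arm can. A call with a gripper value outside its range is refused whole. The fingers move at their own pace and stop on an object; the grip force is fixed at half the most. Time passes only in rows, so rows that repeat a pose let the fingers close. It gives the time, the measured TCP pose, the force, the opening and the grip force at its end, in the units of the state.
- arm.get_obs(): the state, without advancing time (a new reading comes with each control period).
- viewer.snapshot(name): name is "side" or "top"; returns the picture (384x512x3 uint8, red, green, blue); there is no depth.
- viewer.camera_params(name): a dict with "intrinsics" (3x3 intrinsics, pixels), "k1" (the pictures are not rectified: a ray, as slopes to the right and down, at radius r is drawn at 1 + k1 r^2 times it, then the intrinsics apply), "rvec" (rotation vector, rad) and "tvec" (3), from world to camera coordinates, as OpenCV has them. Camera axes: x right, y down, z forward; pixel columns grow to the right and rows downward; lengths in mm; the calibration is good to about 2 mm. A picture is of the moment at which its call begins. camera_params takes no time and is no camera call.
- arm.close_job(): hands the job in; it is judged then, once.
The state is a dict: "t": time; "joints": joint angles; "qvel": joint speeds; "tau": joint torques, N m; "ee_pos": TCP position; "ee_rot": TCP orientation; "force": force on the tool from outside, world axes, zero at the start; "moment": the same for the moment, N m; "finger_gap": finger opening in mm; "grasp_force": force on a finger pad.
Only numpy, scipy, OpenCV 4.12 (cv2) and the standard library are available. Lean on these libraries where they do the work, as an engineer would, in place of code of your own. Each camera call takes 0.05 s, during which the arm holds its last target. There are 200 camera calls.

## Working session

There is one attempt and no reset: what is moved stays moved. The work goes in short steps, Python scripts to look and compute and a shell command to move; the robot and the scene stay as the last step left them, time stands still between calls to the robot, and variables do not carry over. Pictures are saved under pics/ and viewed, at most 10 in all, crops included, and the job is handed in when it is done.

```bash
mkdir -p pics; ls; cat > h.py <<'E'
import numpy as np, cv2
from rig import arm, viewer
def snap(n,f):
    im=viewer.snapshot(n); cv2.imwrite('pics/'+f,im[:,:,::-1]); return im
def cam(n):
    p=viewer.camera_params(n); R=cv2.Rodrigues(np.array(p['rvec'],float))[0]
    return np.array(p['intrinsics'],float),float(p['k1']),R,np.array(p['tvec'],float).ravel()
def px2w(n,u,v,z):
    K,k1,R,t=cam(n)
    d=np.array([k1,0,0,0,0.])
    s=cv2.undistortPoints(np.array([[[u,v]]],float),K,d)[0,0]
    r=R.T@np.array([s[0],s[1],1]); c=-R.T@t
    return c+r*(z-c[2])/r[2]
def w2px(n,P):
    K,k1,R,t=cam(n)
    return cv2.projectPoints(np.array(P,float).reshape(-1,3),cv2.Rodrigues(R)[0],t,K,np.array([k1,0,0,0,0.]))[0].reshape(-1,2)
E
python3 - <<'E'
from h import *
a=snap('top','t0.png'); b=snap('side','s0.png')
o=arm.get_obs(); print(o['ee_pos'],o['ee_rot'],o['force'],o['finger_gap'],o['t'])
for n in('top','side'):
    K,k,R,t=cam(n); print(n,-R.T@t,K[0,0],k)
E
```

```text
pics
[156.19825058 630.44467218 227.73896006] [-3.53738469e-05  1.21100564e-01  9.92639928e-01 -7.90724318e-04] [ 0.60315155 -0.00369783  0.62476547] 91.88561673125477 0.1
top [ 315.02962484  -40.59957885 1183.50056626] 439.330368853177 0.04924402097286059
side [ 205.8944539  -810.38380876  746.74351888] 395.0772929137946 -0.11489643408688106
```

View pics/t0.png

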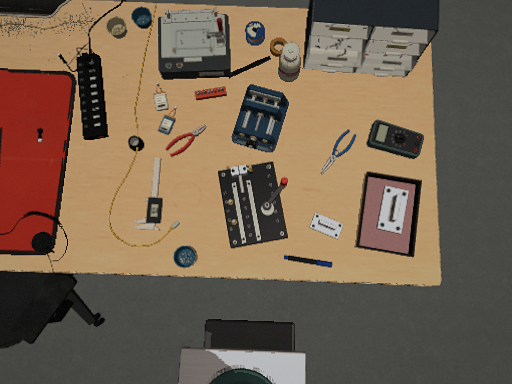

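View pics/s0.png

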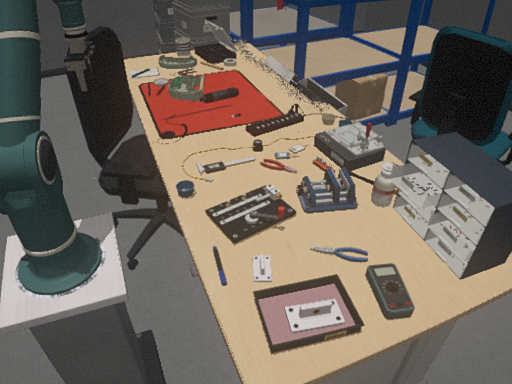

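The top view shows two brackets. The larger one is in the tray at about (393,208), and a smaller look-alike lies on the desk at about (326,225). The fixture is at (253,205), with the end stop near (239,170) or the far end, the lever knob at (284,181) and the pivot at (267,208). I'll choose the one in the tray and check it and the fixture in a crop.

```bash
python3 - <<'E'
from h import *
a=cv2.imread('pics/t0.png')
A=cv2.resize(a[150:260,212:302],None,fx=5.4,fy=5.4,interpolation=cv2.INTER_CUBIC)
B=cv2.resize(a[165:260,352:427],None,fx=4,fy=4,interpolation=cv2.INTER_CUBIC)
B=cv2.copyMakeBorder(B,0,A.shape[0]-B.shape[0],0,0,cv2.BORDER_CONSTANT)
cv2.imwrite('pics/c0.png',np.hstack([A,B])); print(A.shape,B.shape)
E
```

```text
(594, 486, 3) (594, 300, 3)
```

View pics/c0.png

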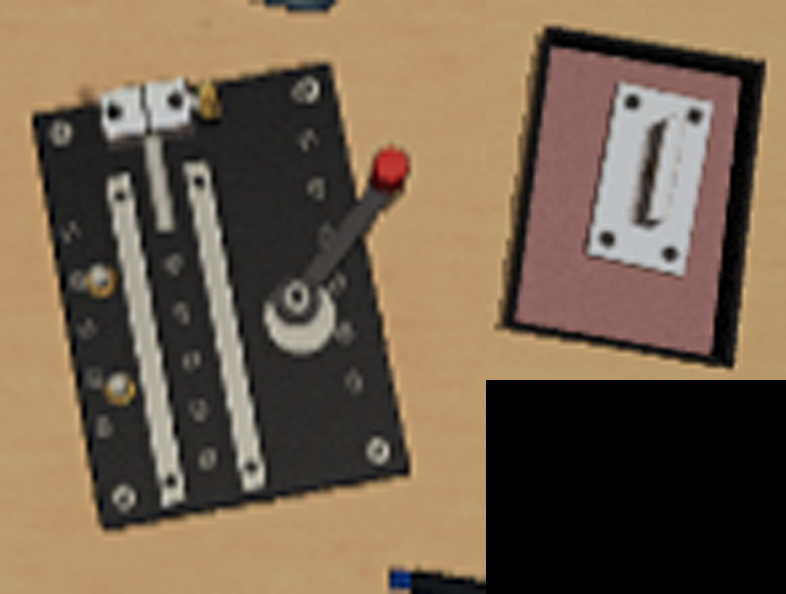

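The crop confirms the choice: the larger white foot, with an upright web, sits in the tray. The fixture shows its dowels at crop (99,280) and (119,387), the rod tip at (167,230) and the knob at (390,168).

```bash
cat > fit.py <<'E'
from h import *
from scipy.optimize import least_squares
def A(x,y): return ((x+.5)/5.4-.5+212,(y+.5)/5.4-.5+150)
def B(x,y): return ((x-486+.5)/4-.5+352,(y+.5)/4-.5+165)
def W(p,z): return px2w('top',*p,z)
d2=W(A(99,280),35);d1=W(A(119,387),35)
print('dowels',d1,d2,np.linalg.norm(d2-d1))
cs=[W(A(*c),18) for c in [(34,113),(330,65),(408,472),(105,528)]]
for i in range(4): print('edge',np.linalg.norm(cs[i]-cs[i-1]),np.degrees(np.arctan2(*(cs[i]-cs[i-1])[[1,0]])))
print('rodtip',W(A(167,230),31),'pivot@45',W(A(296,296),45),'knob',W(A(390,168),74),'block',W(A(147,108),44))
th0=np.arctan2(cs[0][1]-cs[3][1],cs[0][0]-cs[3][0]); th1=np.arctan2(cs[1][1]-cs[2][1],cs[1][0]-cs[2][0])
th2=np.mean([np.arctan2(-(cs[i]-cs[j])[0],(cs[i]-cs[j])[1]) for i,j in((0,1),(3,2))])
th=np.mean([th0,th1,th2]);print('th',th0,th1,th2)
R=np.array([[np.cos(th),-np.sin(th)],[np.sin(th),np.cos(th)]])
L=[((-27.5,37),d1),((27.5,37),d2),((-3,-56.5),W(A(296,296),48))]
o=np.mean([w[:2]-R@np.array(l) for l,w in L],axis=0); print([w[:2]-R@np.array(l) for l,w in L])
print('fixture',o,th); f=lambda p:R.T@(p[:2]-o)
print('rod tip fx',f(W(A(167,230),31)),'knob fx',f(W(A(390,168),74)),'block',f(W(A(147,108),44)))
fc=[W(B(*c),17) for c in [(618,82),(712,103),(684,275),(588,250)]]
for i in range(4): print('bedge',np.linalg.norm(fc[i]-fc[i-1]),np.degrees(np.arctan2(*(fc[i]-fc[i-1])[[1,0]])))
print('bracket',np.mean(fc,axis=0), 'tray top corners',[W(B(*c),30)[:2].round() for c in [(546,30),(764,62),(732,367),(500,327)]])
E
python3 fit.py
```

```text
dowels [475.30022369  40.14252125  35.        ] [527.97377304  52.65444926  35.        ] 54.13918307020453
edge 213.05950378593815 12.673942276342306
edge 152.3030632730169 -78.34215625175003
edge 210.6536452062931 -167.69231972682687
edge 150.93280423838056 102.56359733696047
rodtip [555.17813408  20.56726422  31.        ] pivot@45 [521.73640993 -44.53665517  45.        ] knob [580.57799761 -87.38101212  74.        ] block [613.87780518  32.62499427  44.        ]
th 0.22120202192987826 0.21480954404962674 0.21137194825737537
[array([510.08497686,   9.88907604]), array([509.0341643 ,  10.62420752]), array([512.02416614,  11.30566171])]
fixture [510.38110243  10.60631509] 0.21579450474562678
rod tip fx [45.89090931  0.13782017] knob fx [  47.58739249 -110.74547603] block [105.81097855  -0.6530931 ]
bedge 117.46697758244834 -10.852508954743927
bedge 63.7583496019355 -101.09108909617709
bedge 119.3143568555199 169.36962501757733
bedge 64.25509189599067 77.26392219916356
bracket [ 527.56403093 -383.22009155   17.        ] tray top corners [array([ 623., -312.]), array([ 606., -456.]), array([ 402., -428.]), array([ 422., -280.])]
```

Fixture: about (510, 10.5) with yaw 0.216. The fits agree with the given sizes, and the rod tip looks to be near fx 46. Bracket: about (527.5, -383) with yaw -0.19. The tool needs a turn of about +0.05.

```bash
python3 -m pendant '[[34.4,-43,0,0,0,0.05,0.4],[34.4,-43,0,0,0,0.05,0.4],[34.4,-43,0,0,0,0.05,0.4],[34.4,-43,0,0,0,0.05,0.4],[34.4,-43,0,0,0,0.05,0.4],[34.4,-43,0,0,0,0.05,0.4],[34.4,-43,0,0,0,0.05,0.4],[34.4,-43,0,0,0,0.05,0.4],[34.4,-43,0,0,0,0.05,0.4],[34.4,-43,0,0,0,0.05,0.4]]' && python3 -m pendant '[[2.7,-58.4,-7.5,0,0,0,0.4],[2.7,-58.4,-7.5,0,0,0,0.4],[2.7,-58.4,-7.5,0,0,0,0.4],[2.7,-58.4,-7.5,0,0,0,0.4],[2.7,-58.4,-7.5,0,0,0,0.4],[2.7,-58.4,-7.5,0,0,0,0.4],[2.7,-58.4,-7.5,0,0,0,0.4],[2.7,-58.4,-7.5,0,0,0,0.4],[2.7,-58.4,-7.5,0,0,0,0.4],[2.7,-58.4,-7.5,0,0,0,0.4],[2.7,-58.4,-7.5,0,0,0,0.4],[2.7,-58.4,-7.5,0,0,0,0.4]]'
```

```text
t: 1.35
ee_pos: [502.5, 196.5, 228.4]
ee_rot: [0.0, 0.1, 0.995, -0.001]
force: [0.3, -0.7, -0.6]
finger_gap: 36.8
grasp_force: 0.0
t: 2.85
ee_pos: [528.1, -380.5, 153.2]
ee_rot: [-0.0, 0.095, 0.995, 0.001]
force: [-0.1, -0.2, -0.1]
finger_gap: 36.7
grasp_force: 0.0
```

```bash
python3 -m pendant '[[0,0,-5,0,0,0,0.4],[0,0,-9,0,0,0,0.4],[0,0,-9,0,0,0,0.4],[0,0,-11.7,0,0,0,0.4],[0,0,-11.7,0,0,0,0.4]]' && python3 -c "
from h import *
a=snap('side','s1.png'); cv2.imwrite('pics/s1c.png',cv2.resize(a[230:360,220:390,::-1],None,fx=4,fy=4,interpolation=cv2.INTER_CUBIC))
print(w2px('side',[[527.5,-383,52],[527.5,-383,36]]))"
```

```text
t: 3.48
ee_pos: [527.7, -381.6, 37.0]
ee_rot: [-0.0, 0.095, 0.995, 0.001]
force: [-0.9, -0.6, 0.2]
finger_gap: 36.6
grasp_force: 0.0
[[315.73580129 302.75740165]
 [314.92496206 307.25520446]]
```

View pics/s1c.png

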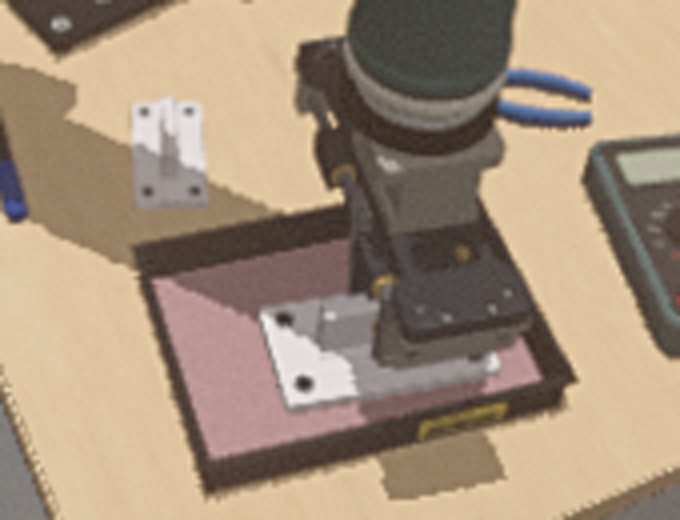

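Both fingers straddle the web inside the tray, and the foot's left end is at crop (262,310) to (290,405). I'll check the bracket's position from here.

```bash
python3 -c "
from h import *
c=lambda x,y,z:px2w('side',220+x/4,230+y/4,z).round(1)
print(c(262,310,17),c(290,402,17),c(497,362,17))"; python3 -m pendant '[[0,0,0,0,0,0,0],[0,0,0,0,0,0,0],[0,0,0,0,0,0,0],[0,0,0,0,0,0,0]]'
```

```text
[ 475.2 -347.2   17. ] [ 463.5 -406.    17. ] [ 578.3 -427.1   17. ]
t: 4.03
ee_pos: [527.8, -384.5, 38.0]
ee_rot: [0.001, 0.097, 0.995, -0.001]
force: [0.2, -1.5, 6.5]
finger_gap: 11.9
grasp_force: 30.0
```

```bash
python3 -m pendant '[[0,0,3,0,0,0,0],[0,0,8,0,0,0,0],[0,0,12,0,0,0,0],[0,0,12,0,0,0,0],[-1,6,12,0,0,0.1,0],[-2,12,12,0,0,0.2,0],[-3,18,12,0,0,0.3,0],[-4,24,12,0,0,0.41,0],[-4,30,12,0,0,0.41,0],[-4,34,12,0,0,0.41,0],[-4,38.5,12,0,0,0.41,0],[-4,38.5,12,0,0,0.41,0]]' && python3 -m pendant '[[0,0,-4,0,0,0,0],[0,0,-7,0,0,0,0],[0,0,-8.4,0,0,0,0],[0,0,-8.4,0,0,0,0],[0,0,-8.4,0,0,0,0]]'; python3 -c "
from h import *
a=snap('side','s2.png')[170:250,195:310,::-1]; b=snap('top','t2.png')[155:255,212:302,::-1]
cv2.imwrite('pics/c2.png',np.vstack([cv2.resize(a,(460,320),interpolation=cv2.INTER_CUBIC)]))
cv2.imwrite('pics/c2t.png',cv2.resize(b,(450,500),interpolation=cv2.INTER_CUBIC))
o=arm.get_obs();print(o['ee_pos'],o['ee_rot'],o['force'],o['moment'])"
```

```text
t: 5.52
ee_pos: [485.6, 6.1, 154.7]
ee_rot: [-0.002, -0.112, 0.994, 0.001]
force: [-0.4, -0.5, -2.3]
finger_gap: 11.9
grasp_force: 30.0
t: 6.15
ee_pos: [487.9, 1.7, 73.2]
ee_rot: [0.001, -0.108, 0.994, -0.0]
force: [0.4, 0.4, -2.6]
finger_gap: 11.5
grasp_force: 30.0
[488.11822769   1.86003497  73.56535627] [ 1.01274647e-03 -1.08272922e-01  9.94120690e-01  3.91919776e-05] [ 0.06215534  0.50488123 -1.71621032] [ 0.01421366 -0.01938932  0.03562068]
```

View pics/c2.png

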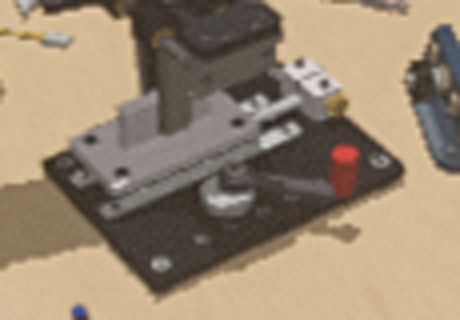

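The bracket is level, held over the strips between the dowels and the cam. The foot's front corners are at crop (115,186) and (256,122). I'll check the offset before lowering.

```bash
python3 -c "
from h import *
c=lambda x,y,z:px2w('side',195+x/4,170+y/4,z)
P=[c(115,184,52.5),c(256,122,52.5),c(70,143,52.5)]
th=.2158;R=np.array([[np.cos(th),-np.sin(th)],[np.sin(th),np.cos(th)]]);o=np.array([510.2,10.5])
for p in P: print(p.round(1),(R.T@(p[:2]-o)).round(1))
print(R.T@(np.array([488.1,1.9])-o), 2*np.arctan(.1083/.994))
"; python3 -m pendant '[[0,0,-1,0,0,0,0],[0,0,-1.5,0,0,0,0],[0,0,-1.7,0,0,0,0],[0,0,-1.9,0,0,0,0],[0,0,-1.9,0,0,0,0]]'
```

```text
[436.1 -42.5  52.5] [-83.7 -35.9]
[549.3 -16.2  52.5] [ 32.5 -34.4]
[421.    9.8  52.5] [-87.2  18.4]
[-23.42890831  -3.66827687] 0.21705128102791774
t: 6.88
ee_pos: [487.3, 1.9, 53.5]
ee_rot: [-0.0, -0.108, 0.994, 0.0]
force: [-1.4, -0.6, -1.7]
finger_gap: 11.9
grasp_force: 30.0
```

```bash
python3 -m pendant '[[0,0,-0.1,0,0,0,0],[0,0,-0.15,0,0,0,0],[0,0,-0.15,0,0,0,0]]';python3 -m pendant '[[0,0,-0.1,0,0,0,0],[0,0,-0.15,0,0,0,0],[0,0,-0.15,0,0,0,0]]'
```

```text
t: 7.25
ee_pos: [487.4, 1.9, 52.3]
ee_rot: [0.0, -0.108, 0.994, 0.0]
force: [-1.5, -0.3, 0.9]
finger_gap: 11.9
grasp_force: 30.0
t: 7.62
ee_pos: [487.4, 2.0, 52.3]
ee_rot: [0.0, -0.108, 0.994, 0.0]
force: [-6.2, -0.8, 18.5]
finger_gap: 11.7
grasp_force: 30.0
```

```bash
python3 -m pendant '[[0,0,0.12,0,0,0,0],[0,0,0.12,0,0,0,0]]';python3 -m pendant '[[-0.02,0.1,0,0,0,0,0],[-0.04,0.2,0,0,0,0,0],[-0.04,0.2,0,0,0,0,0]]';python3 -m pendant '[[-0.01,0.05,0,0,0,0,0],[-0.01,0.05,0,0,0,0,0]]'
```

```text
t: 7.88
ee_pos: [487.5, 2.0, 52.3]
ee_rot: [0.0, -0.108, 0.994, 0.0]
force: [-2.1, -0.5, 8.7]
finger_gap: 12.1
grasp_force: 30.0
t: 8.25
ee_pos: [487.6, 2.4, 52.3]
ee_rot: [0.001, -0.108, 0.994, -0.001]
force: [-1.0, -3.7, 6.0]
finger_gap: 11.9
grasp_force: 30.0
t: 8.5
ee_pos: [487.6, 2.6, 52.3]
ee_rot: [0.001, -0.108, 0.994, -0.001]
force: [-0.6, -4.6, 6.3]
finger_gap: 11.8
grasp_force: 30.0
```

```bash
python3 -m pendant '[[-0.01,0.05,0,0,0,0,0],[-0.01,0.05,0,0,0,0,0]]'; python3 -c "
from h import *
print(arm.get_obs()['moment'])"
```

```text
t: 8.75
ee_pos: [487.7, 3.1, 52.3]
ee_rot: [0.001, -0.108, 0.994, -0.001]
force: [-0.8, -4.4, 6.2]
finger_gap: 12.0
grasp_force: 30.0
[-1.0303103   0.18539539  0.02533643]
```

```bash
python3 -m pendant '[[0,0,0.03,0,0,0,0],[0,0,0.03,0,0,0,0]]';python3 -m pendant '[[-0.01,0.05,0,0,0,0,0],[-0.01,0.05,0,0,0,0,0]]';python3 -m pendant '[[-0.01,0.05,0,0,0,0,0],[-0.01,0.05,0,0,0,0,0]]';python3 -m pendant '[[-0.01,0.05,0,0,0,0,0],[-0.01,0.05,0,0,0,0,0]]'
```

```text
t: 9.0
ee_pos: [487.5, 4.0, 52.3]
ee_rot: [0.001, -0.108, 0.994, -0.001]
force: [1.8, -5.0, 3.0]
finger_gap: 11.9
grasp_force: 30.0
t: 9.25
ee_pos: [487.5, 4.1, 52.3]
ee_rot: [0.001, -0.108, 0.994, -0.001]
force: [1.3, -6.1, 2.6]
finger_gap: 11.7
grasp_force: 30.0
t: 9.5
ee_pos: [487.5, 4.1, 52.3]
ee_rot: [0.001, -0.108, 0.994, -0.001]
force: [2.2, -7.1, 3.0]
finger_gap: 12.0
grasp_force: 30.0
t: 9.75
ee_pos: [487.5, 4.1, 52.4]
ee_rot: [0.001, -0.108, 0.994, -0.001]
force: [1.9, -8.0, 2.8]
finger_gap: 11.7
grasp_force: 30.0
```

The bracket has stopped at the dowels: y no longer advances and the force rises. I'll ease off a little and slide along them.

```bash
python3 -m pendant '[[0.03,-0.13,0,0,0,0,0],[0.08,-0.11,0,0,0,0,0],[0.18,-0.09,0,0,0,0,0],[0.28,-0.07,0,0,0,0,0],[0.38,-0.05,0,0,0,0,0],[0.48,-0.03,0,0,0,0,0],[0.58,-0.01,0,0,0,0,0],[0.58,-0.01,0,0,0,0,0]]'
```

```text
t: 10.75
ee_pos: [487.7, 4.1, 52.2]
ee_rot: [-0.005, -0.108, 0.994, -0.0]
force: [-12.2, -9.4, 19.1]
finger_gap: 11.6
grasp_force: 30.0
```

It's jammed by downward coupling (z 19 N), so I'll back off and unload before sliding again.

```bash
python3 -m pendant '[[-0.3,-0.06,0,0,0,0,0],[-0.4,-0.09,0,0,0,0,0]]'; python3 -m pendant '[[0,0,0.03,0,0,0,0],[0,0,0.03,0,0,0,0]]'; python3 -c "
from h import *
o=arm.get_obs();print(o['moment'],o['ee_pos'],o['ee_rot'])"
```

```text
t: 11.0
ee_pos: [487.6, 4.1, 52.3]
ee_rot: [-0.001, -0.108, 0.994, -0.001]
force: [0.5, -6.3, 4.1]
finger_gap: 12.0
grasp_force: 30.0
t: 11.25
ee_pos: [487.6, 4.1, 52.3]
ee_rot: [-0.001, -0.108, 0.994, -0.001]
force: [0.6, -5.9, 3.5]
finger_gap: 11.9
grasp_force: 30.0
[-1.5787864   0.42363368 -0.04182656] [487.63642933   4.13291513  52.27611729] [-7.28831925e-04 -1.08015835e-01  9.94148731e-01 -5.90025468e-04]
```

```bash
python3 -m pendant '[[0,0,0.05,0,0,0,0],[0,0,0.05,0,0,0,0]]';  python3 -m pendant '[[0,0,0.05,0,0,0,0],[0,0,0.05,0,0,0,0]]'
```

```text
t: 11.5
ee_pos: [487.6, 4.1, 52.4]
ee_rot: [-0.001, -0.108, 0.994, -0.001]
force: [-0.3, -6.1, -0.0]
finger_gap: 11.8
grasp_force: 30.0
t: 11.75
ee_pos: [487.5, 4.1, 52.6]
ee_rot: [-0.001, -0.108, 0.994, -0.001]
force: [1.0, -5.5, -4.6]
finger_gap: 11.9
grasp_force: 30.0
```

```bash
python3 -m pendant '[[0.05,0.01,0,0,0,0,0],[0.1,0.02,0,0,0,0,0],[0.15,0.03,0,0,0,0,0],[0.15,0.03,0,0,0,0,0]]';  python3 -m pendant '[[0.05,0.01,0,0,0,0,0],[0.1,0.02,0,0,0,0,0],[0.15,0.03,0,0,0,0,0],[0.15,0.03,0,0,0,0,0]]'
```

```text
t: 12.25
ee_pos: [487.7, 4.1, 52.4]
ee_rot: [-0.002, -0.108, 0.994, -0.001]
force: [-2.2, -5.8, -1.3]
finger_gap: 11.6
grasp_force: 30.0
t: 12.75
ee_pos: [488.0, 4.1, 52.3]
ee_rot: [-0.003, -0.108, 0.994, -0.001]
force: [-5.3, -8.8, 1.1]
finger_gap: 11.7
grasp_force: 30.0
```

```bash
python3 -c "
from h import *
a=snap('side','s3.png')[170:250,195:310,::-1]; b=snap('top','t3.png')[150:250,215:295,::-1]
A=cv2.resize(a,None,fx=4,fy=4,interpolation=cv2.INTER_CUBIC);B=cv2.resize(b,(336,420),interpolation=cv2.INTER_CUBIC)
A=cv2.copyMakeBorder(A,0,100,0,0,cv2.BORDER_CONSTANT);print(A.shape)
cv2.imwrite('pics/c3.png',np.hstack([A,B]))"
```

```text
(420, 460, 3)
```

View pics/c3.png

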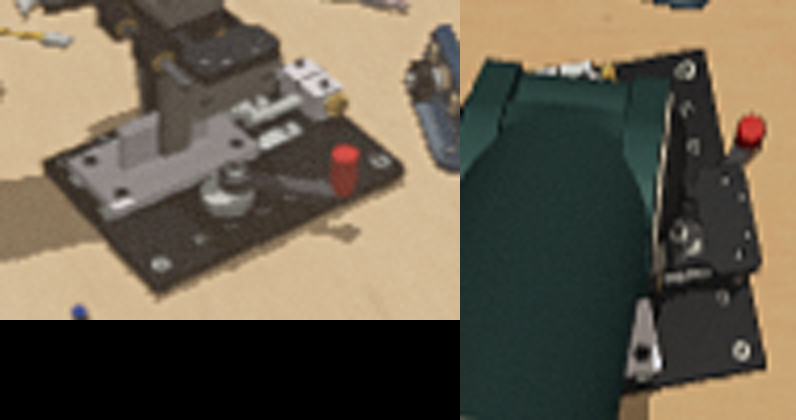

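The foot is flat on the strips, with its front-right corner at about crop (257,140), and the rod tip is at about (265,118), clear of the foot's end.

```bash
python3 -c "
from h import *
c=lambda x,y,z:px2w('side',195+x/4,170+y/4,z)
th=.2158;R=np.array([[np.cos(th),-np.sin(th)],[np.sin(th),np.cos(th)]]);o=np.array([510.2,10.5])
for p in [(257,140),(115,205),(68,160)]: print((R.T@(c(*p,31)[:2]-o)).round(1))
print('rod tip',(R.T@(c(265,118,28)[:2]-o)).round(1))
f=lambda x,y,z:((w2px('side',[[*(R@np.array([x,y])+o),z]])[0]-[195,170])*4).round()
print('proj tip46',f(46,0,31),'end',f(35,0,31),'dowels',f(-27.5,37,35),f(27.5,37,35), f(27.5,32,31))"
```

```text
[ 37.  -29.9]
[-82.9 -32.8]
[-85.8  26.3]
rod tip [58.5 -9.5]
proj tip46 [244. 114.] end [231. 119.] dowels [131. 119.] [194.  93.] [198. 100.]
```

Vision puts about a 10 mm gap to the rod, so this is friction at the dowels and strips. I'll reduce the side pressure and slide.

```bash
python3 -m pendant '[[0.03,-0.12,0.03,0,0,0,0],[0.04,-0.2,0.04,0,0,0,0],[0.04,-0.2,0.04,0,0,0,0]]';  python3 -m pendant '[[0.05,0.01,0,0,0,0,0],[0.1,0.02,0,0,0,0,0],[0.1,0.02,0,0,0,0,0]]'
```

```text
t: 13.22
ee_pos: [491.5, 4.7, 53.5]
ee_rot: [-0.0, -0.109, 0.994, 0.0]
force: [-0.6, -0.9, -3.6]
finger_gap: 12.1
grasp_force: 30.0
t: 13.6
ee_pos: [492.9, 4.6, 53.9]
ee_rot: [0.0, -0.109, 0.994, 0.0]
force: [-0.7, -0.7, -2.3]
finger_gap: 11.7
grasp_force: 30.0
```

It's free and hovering about 1 mm up. I'll lower a bit and feel for the rod in the hover.

```bash
python3 -m pendant '[[0,0,-0.1,0,0,0,0],[0.1,0.02,-0.1,0,0,0,0],[0.2,0.04,-0.1,0,0,0,0],[0.2,0.04,-0.1,0,0,0,0]]';  python3 -m pendant '[[0.05,0.01,0,0,0,0,0],[0.1,0.02,0,0,0,0,0],[0.1,0.02,0,0,0,0,0]]'
```

```text
t: 14.1
ee_pos: [494.8, 4.7, 52.8]
ee_rot: [0.0, -0.108, 0.994, 0.0]
force: [0.9, 0.5, -2.7]
finger_gap: 11.8
grasp_force: 30.0
t: 14.48
ee_pos: [495.7, 4.8, 52.8]
ee_rot: [0.0, -0.108, 0.994, 0.0]
force: [0.3, 0.3, -3.0]
finger_gap: 11.8
grasp_force: 30.0
```

```bash
python3 -m pendant '[[0.05,0.01,0,0,0,0,0],[0.1,0.02,0,0,0,0,0],[0.1,0.02,0,0,0,0,0]]';  python3 -m pendant '[[0.05,0.01,0,0,0,0,0],[0.1,0.02,0,0,0,0,0],[0.1,0.02,0,0,0,0,0]]'
```

```text
t: 14.85
ee_pos: [496.7, 5.0, 52.8]
ee_rot: [0.0, -0.108, 0.994, 0.0]
force: [-0.8, -0.8, -2.2]
finger_gap: 11.6
grasp_force: 30.0
t: 15.22
ee_pos: [497.7, 5.2, 52.8]
ee_rot: [0.0, -0.108, 0.994, 0.0]
force: [-0.0, -0.1, -2.7]
finger_gap: 11.6
grasp_force: 30.0
```

```bash
for i in 1; do python3 -m pendant '[[0.05,0.01,0,0,0,0,0],[0.1,0.02,0,0,0,0,0],[0.15,0.03,0,0,0,0,0],[0.15,0.03,0,0,0,0,0]]'; done; python3 -m pendant '[[0.05,0.01,0,0,0,0,0],[0.1,0.02,0,0,0,0,0],[0.1,0.02,0,0,0,0,0]]'
```

```text
t: 15.72
ee_pos: [497.8, 5.3, 52.5]
ee_rot: [-0.001, -0.108, 0.994, 0.0]
force: [-5.1, -1.1, 0.9]
finger_gap: 11.9
grasp_force: 30.0
t: 16.1
ee_pos: [497.9, 5.3, 52.4]
ee_rot: [-0.002, -0.108, 0.994, 0.0]
force: [-7.2, -1.4, 2.5]
finger_gap: 11.6
grasp_force: 30.0
```

Rod contact found at TCP x≈497.8, at about 7 N. I'll ease it to about 4–5 N, then push to the dowels.

```bash
python3 -m pendant '[[-0.1,-0.02,0,0,0,0,0],[-0.11,0.03,0,0,0,0,0],[-0.12,0.08,0,0,0,0,0],[-0.12,0.08,0,0,0,0,0]]';  python3 -m pendant '[[-0.01,0.05,0,0,0,0,0],[-0.02,0.1,0,0,0,0,0],[-0.02,0.1,0,0,0,0,0]]'
```

```text
t: 16.6
ee_pos: [497.8, 5.6, 52.4]
ee_rot: [-0.001, -0.108, 0.994, -0.0]
force: [-5.3, -3.0, -1.2]
finger_gap: 11.8
grasp_force: 30.0
t: 16.98
ee_pos: [497.7, 6.0, 52.4]
ee_rot: [-0.001, -0.107, 0.994, -0.001]
force: [-4.2, -4.0, -0.7]
finger_gap: 11.7
grasp_force: 30.0
```

```bash
python3 -m pendant '[[-0.01,0.05,0,0,0,0,0],[-0.02,0.1,0,0,0,0,0],[-0.02,0.1,0,0,0,0,0]]';  python3 -m pendant '[[0.0,0.05,0,0,0,0,0],[0.0,0.1,0,0,0,0,0],[0.0,0.1,0,0,0,0,0]]'
```

```text
t: 17.35
ee_pos: [497.7, 6.2, 52.4]
ee_rot: [-0.001, -0.107, 0.994, -0.001]
force: [-4.4, -5.2, -0.6]
finger_gap: 11.7
grasp_force: 30.0
t: 17.73
ee_pos: [497.7, 6.3, 52.4]
ee_rot: [-0.001, -0.107, 0.994, -0.001]
force: [-3.8, -8.2, -0.7]
finger_gap: 11.4
grasp_force: 30.0
```

```bash
python3 -m pendant '[[0.05,0.01,0,0,0,0,0],[0.07,-0.05,0,0,0,0,0],[0.08,-0.09,0,0,0,0,0],[0.08,-0.09,0,0,0,0,0]]'; python3 -c "
from h import *
o=arm.get_obs();print(o['moment'],2*np.arctan(o['ee_rot'][1]/o['ee_rot'][2]))"
```

```text
t: 18.23
ee_pos: [497.7, 6.2, 52.4]
ee_rot: [-0.002, -0.107, 0.994, -0.001]
force: [-7.0, -6.7, 0.7]
finger_gap: 12.0
grasp_force: 30.0
[-1.60989737  1.42712105 -0.11733958] -0.21485483201431704
```

```bash
python3 -m pendant '[[-0.09,-0.09,0,0,0,0,0],[-0.17,-0.17,0,0,0,0,0],[-0.17,-0.17,0,0,0,0,0]]';python3 -m pendant '[[0,0,0,0,0,0,0.28],[0,0,0,0,0,0,0.28],[0,0,0,0,0,0,0.28]]'
```

```text
t: 18.6
ee_pos: [497.6, 6.2, 52.6]
ee_rot: [-0.0, -0.108, 0.994, -0.0]
force: [-2.8, -4.9, -5.0]
finger_gap: 11.8
grasp_force: 30.0
t: 18.98
ee_pos: [498.6, 7.6, 53.3]
ee_rot: [0.001, -0.109, 0.994, 0.0]
force: [-1.0, 0.5, 0.2]
finger_gap: 25.8
grasp_force: 0.0
```

```bash
python3 -m pendant '[[0,0,4,0,0,0,0.28],[0,0,8,0,0,0,0.4],[0,0,10,0,0,0,0.45],[3,-6,10,0,0,0,0.45],[8.2,-9.6,10,0,0,0,0.45],[8.2,-9.6,10,0,0,0,0.45]]'; python3 -c "
from h import *
o=arm.get_obs();print(np.round(o['joints'],2))
b=snap('side','s4.png')[165:255,190:320,::-1]
cv2.imwrite('pics/c4.png',cv2.resize(b,None,fx=5,fy=5,interpolation=cv2.INTER_CUBIC))"
```

```text
t: 19.73
ee_pos: [582.3, -92.5, 153.1]
ee_rot: [0.001, -0.106, 0.994, -0.001]
force: [0.1, 1.2, -0.1]
finger_gap: 41.5
grasp_force: 0.0
[-0.11  0.46  0.27  1.84 -0.15  0.87  2.02]
```

View pics/c4.png

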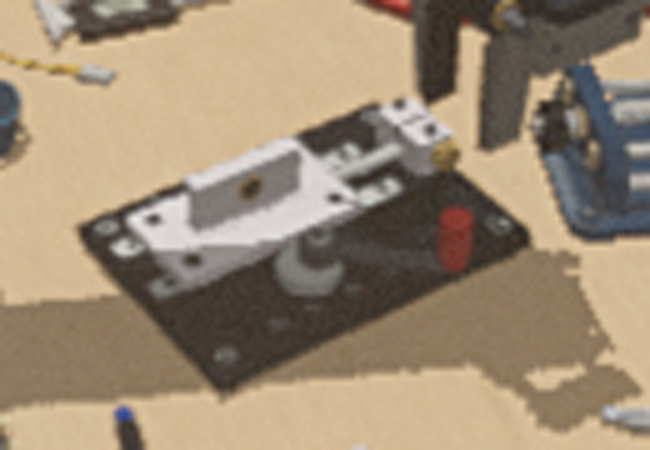

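The bracket stays put with its end at the rod. The knob's top is at crop (457,216).

```bash
python3 -c "
from h import *
print(px2w('side',190+457/5,165+216/5,74),px2w('side',190+455/5,165+262/5,42))
p=np.array([519.7,-46.7])
c=None
for d in (-34.5,-45,-55,-65,-75,-85,-95,-105,-115,-125,-132,-138,-142):
    a=np.radians(d); q=p+75*np.array([np.cos(a),np.sin(a)]); c=q if c is None else c; print(d,q.round(1),((q-c)/10).round(2),round(np.radians(d+34.5),2))"; python3 -m pendant '[[0,0,0,0,0,-0.18,0.45],[0,0,0,0,0,-0.36,0.45],[0,0,0,0,0,-0.54,0.45],[0,0,0,0,0,-0.72,0.45],[0,0,0,0,0,-0.82,0.45],[0,0,0,0,0,-0.82,0.45]]'
```

```text
[581.43876825 -92.92802256  74.        ] [581.68787858 -93.60795692  42.        ]
-34.5 [581.5 -89.2] [0. 0.] 0.0
-45 [572.7 -99.7] [-0.88 -1.06] -0.18
-55 [ 562.7 -108.1] [-1.88 -1.9 ] -0.36
-65 [ 551.4 -114.7] [-3.01 -2.55] -0.53
-75 [ 539.1 -119.1] [-4.24 -3.  ] -0.71
-85 [ 526.2 -121.4] [-5.53 -3.22] -0.88
-95 [ 513.2 -121.4] [-6.83 -3.22] -1.06
-105 [ 500.3 -119.1] [-8.12 -3.  ] -1.23
-115 [ 488.  -114.7] [-9.35 -2.55] -1.4
-125 [ 476.7 -108.1] [-10.48  -1.9 ] -1.58
-132 [ 469.5 -102.4] [-11.2   -1.33] -1.7
-138 [464.  -96.9] [-11.75  -0.77] -1.81
-142 [460.6 -92.9] [-12.09  -0.37] -1.88
t: 20.52
ee_pos: [579.0, -87.3, 152.7]
ee_rot: [-0.0, 0.295, 0.955, 0.0]
force: [-0.2, 0.3, 0.2]
finger_gap: 41.5
grasp_force: 0.0
```

```bash
python3 -m pendant '[[0.2,-0.3,-4,0,0,0,0.45],[0.2,-0.3,-7,0,0,0,0.45],[0.2,-0.3,-9.2,0,0,0,0.45],[0.2,-0.3,-9.2,0,0,0,0.4],[0.2,-0.3,-9.2,0,0,0,0.27],[0.2,-0.3,-9.2,0,0,0,0.27]]'; python3 -c "
from h import *
b=snap('side','s5.png')[150:240,210:340,::-1]
cv2.imwrite('pics/c5.png',cv2.resize(b,None,fx=5,fy=5,interpolation=cv2.INTER_CUBIC))"
```

```text
t: 21.28
ee_pos: [582.4, -92.0, 62.0]
ee_rot: [0.001, 0.297, 0.955, 0.0]
force: [-1.1, 0.2, -0.9]
finger_gap: 24.8
grasp_force: 0.0
```

View pics/c5.png

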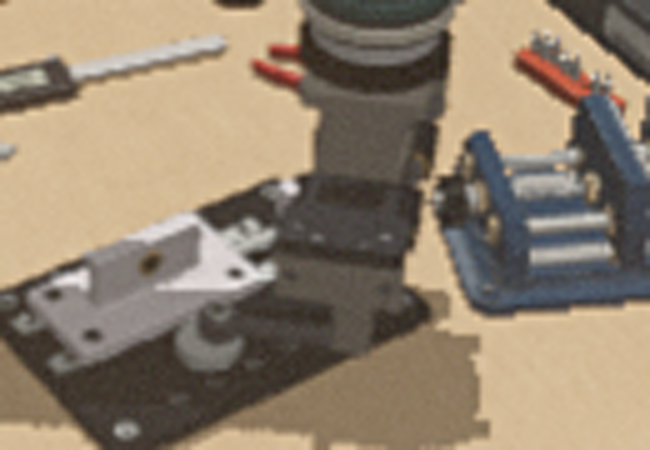

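The fingers straddle the knob, which is hidden between them, and nothing else is touched. I'll lead it round.

```bash
python3 -m pendant '[[-0.45,-0.55,0,0,0,-0.09,0.27],[-0.9,-1.05,0,0,0,-0.18,0.27],[-1.4,-1.5,0,0,0,-0.27,0.27],[-1.9,-1.9,0,0,0,-0.36,0.27],[-2.4,-2.25,0,0,0,-0.45,0.27],[-3,-2.55,0,0,0,-0.53,0.27],[-3.6,-2.8,0,0,0,-0.62,0.27],[-4.25,-3,0,0,0,-0.71,0.27],[-4.25,-3,0,0,0,-0.71,0.27]]'
```

```text
t: 22.45
ee_pos: [539.3, -122.0, 61.4]
ee_rot: [0.0, 0.61, 0.793, 0.0]
force: [-0.8, -0.1, 0.0]
finger_gap: 25.1
grasp_force: 0.0
```

```bash
python3 -m pendant '[[-0.65,-0.13,0,0,0,-0.09,0.27],[-1.3,-0.22,0,0,0,-0.17,0.27],[-1.95,-0.24,0,0,0,-0.26,0.27],[-2.6,-0.22,0,0,0,-0.35,0.27],[-3.25,-0.13,0,0,0,-0.43,0.27],[-3.9,0,0,0,0,-0.52,0.27],[-3.9,0,0,0,0,-0.52,0.27]]'; python3 -c "
from h import *
b=snap('side','s6.png')[150:250,190:320,::-1]
cv2.imwrite('pics/c6.png',cv2.resize(b,None,fx=5,fy=5,interpolation=cv2.INTER_CUBIC))"
```

```text
t: 23.32
ee_pos: [500.4, -121.9, 61.1]
ee_rot: [0.0, 0.793, 0.61, 0.0]
force: [-0.5, 0.4, 0.3]
finger_gap: 24.6
grasp_force: 0.0
```

View pics/c6.png

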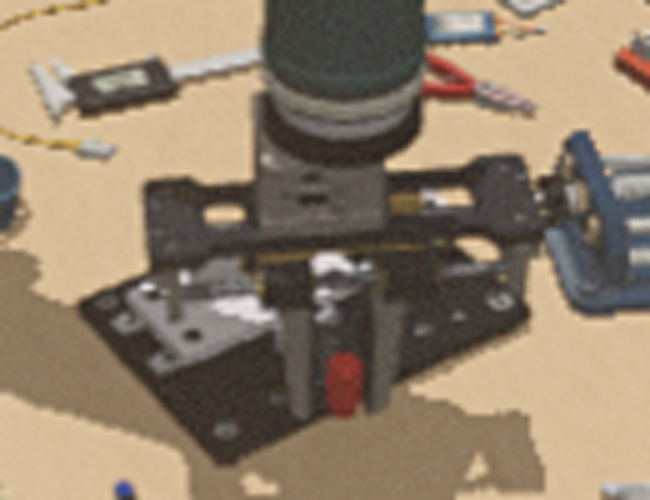

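The knob is caged between the fingers at crop (345,380) and the lever is following. I'll go on more slowly into the clamping part.

```bash
python3 -m pendant '[[-0.6,0.2,0,0,0,-0.09,0.27],[-1.23,0.45,0,0,0,-0.17,0.27],[-1.8,0.75,0,0,0,-0.26,0.27],[-2.36,1.1,0,0,0,-0.35,0.27],[-2.36,1.1,0,0,0,-0.35,0.27]]'; python3 -m pendant '[[-0.25,0.2,0,0,0,-0.04,0.27],[-0.5,0.38,0,0,0,-0.08,0.27],[-0.72,0.57,0,0,0,-0.12,0.27],[-0.72,0.57,0,0,0,-0.12,0.27]]'
```

```text
t: 24.0
ee_pos: [477.2, -111.4, 61.1]
ee_rot: [0.001, 0.887, 0.463, 0.0]
force: [0.2, -1.1, 1.3]
finger_gap: 24.9
grasp_force: 0.7
t: 24.5
ee_pos: [469.2, -105.4, 60.9]
ee_rot: [0.0, 0.913, 0.407, -0.0]
force: [1.6, -2.1, 3.0]
finger_gap: 24.6
grasp_force: 1.7
```

```bash
python3 -m pendant '[[-0.25,0.26,0,0,0,-0.05,0.27],[-0.5,0.52,0,0,0,-0.1,0.27],[-0.5,0.52,0,0,0,-0.1,0.27]]'; python3 -m pendant '[[-0.18,0.2,0,0,0,-0.04,0.27],[-0.34,0.4,0,0,0,-0.07,0.27],[-0.34,0.4,0,0,0,-0.07,0.27]]'
```

```text
t: 24.88
ee_pos: [464.0, -100.3, 60.8]
ee_rot: [0.0, 0.932, 0.361, -0.0]
force: [0.8, -3.0, 2.2]
finger_gap: 24.9
grasp_force: 1.7
t: 25.25
ee_pos: [461.0, -96.7, 60.9]
ee_rot: [0.001, 0.945, 0.328, 0.0]
force: [2.2, -6.1, 1.4]
finger_gap: 24.9
grasp_force: 2.8
```

```bash
python3 -m pendant '[[-0.14,0.17,0,0,0,-0.03,0.27],[-0.26,0.33,0,0,0,-0.06,0.27],[-0.26,0.33,0,0,0,-0.06,0.27]]'; python3 -m pendant '[[-0.12,0.17,0,0,0,0,0.27],[-0.24,0.34,0,0,0,0,0.27],[-0.24,0.34,0,0,0,0,0.27]]'
```

```text
t: 25.62
ee_pos: [461.3, -95.9, 61.1]
ee_rot: [0.005, 0.954, 0.299, 0.002]
force: [11.1, -11.4, -10.4]
finger_gap: 24.8
grasp_force: 8.0
t: 26.0
ee_pos: [461.1, -95.6, 61.5]
ee_rot: [0.008, 0.955, 0.298, 0.003]
force: [17.3, -19.8, -21.0]
finger_gap: 25.1
grasp_force: 12.8
```

The hard stop is reached: position stalls and the force rises. I'll back off to the middle of the slack, open and lift clear.

```bash
python3 -m pendant '[[0.3,-0.4,0,0,0,0,0.27],[0.6,-0.78,0,0,0,0,0.27],[0.6,-0.78,0,0,0,0,0.4],[0.6,-0.78,0,0,0,0,0.45]]'; python3 -m pendant '[[0,0,3,0,0,0,0.45],[0,0,7,0,0,0,0.45],[0,0,10,0,0,0,0.45],[0,-5,14,0,0,0,0.45],[-2,-10,16,0,0,0,0.45],[-4,-16,18,0,0,0,0.45],[-4,-22,18,0,0,0,0.45],[-4,-28,18,0,0,0,0.45],[-4,-28,18,0,0,0,0.45]]';python3 -c "
from h import *
a=snap('side','s7.png')[165:255,190:320,::-1]; b=snap('top','t7.png')[150:250,212:302,::-1]
A=cv2.resize(a,(442,306),interpolation=cv2.INTER_CUBIC);B=cv2.resize(b,(355,395),interpolation=cv2.INTER_CUBIC)
cv2.imwrite('pics/c7.png',np.hstack([cv2.copyMakeBorder(A,0,89,0,0,cv2.BORDER_CONSTANT),B]))"
```

```text
t: 26.5
ee_pos: [460.8, -96.1, 60.3]
ee_rot: [-0.001, 0.954, 0.3, -0.001]
force: [-0.2, -0.7, 0.5]
finger_gap: 41.0
grasp_force: 0.0
t: 27.62
ee_pos: [418.2, -382.6, 240.8]
ee_rot: [0.001, 0.956, 0.295, -0.001]
force: [-1.1, 1.2, -0.1]
finger_gap: 41.3
grasp_force: 0.0
```

View pics/c7.png

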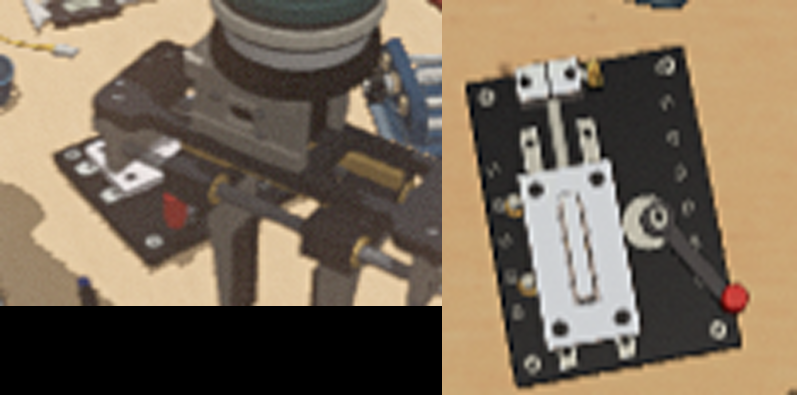

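From the top, the bracket is against both dowels and the rod's end. The knob is at crop (734,297) and the pivot at (657,217). I'll check the lever angle numerically.

```bash
python3 -c "
from h import *
B=lambda x,y,z:px2w('top',212+(x-442)/3.944,150+y/3.95,z)
k=B(734,296,74)
d=k[:2]-np.array([519.4,-45.3]);print(k,np.linalg.norm(d),(-np.degrees(np.arctan2(d[1],d[0]))+12.4-35)/57.3)
th=.2158;R=np.array([[np.cos(th),-np.sin(th)],[np.sin(th),np.cos(th)]]);o=np.array([510.2,10.5])
for p in [(517,177),(608,158),(638,334),(548,350)]: print((R.T@(B(*p,31)[:2]-o)).round(1))
# gap at rod: brightness along rod line
im=cv2.imread('pics/t7.png',0)
for x in range(40,54): 
    u,v=w2px('top',[[*(R@np.array([x,0.])+o),31]])[0]; print(x,int(cv2.getRectSubPix(im,(1,1),(float(u),float(v)))[0,0]),end='; ')
print(arm.get_obs()['t'])"
```

```text
[465.38161754 -96.10098332  74.        ] 74.1533920334315 1.9922883915815466
[44.5 31.7]
[ 46.5 -31.4]
[-75.  -30.2]
[-74.8  30.6]
40 208; 41 208; 42 209; 43 211; 44 210; 45 201; 46 193; 47 185; 48 177; 49 170; 50 170; 51 174; 52 178; 53 180; 27.725
```

The lever is at about 1.99 rad, the bracket is square to the dowels, and no gap shows at the rod. Handing in.

```bash
python3 -c "
from rig import arm
print(arm.close_job())"
```

```text
the job is handed in; nothing more can be done
None
```

I handed the job in at about 28 s with the bracket clamped by the cam (lever at about 1.99 rad), seated on the dowels and up to the rod with no visible gap; the hand-in returned no verdict, and I didn't measure the clamped dowel forces.

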